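# Seat the microscope stage insert and clamp it

## Task

Slide the aluminium stage insert along the deck of the olive service stage until it drops into the rectangular pocket, and seat it flat and square on the pocket floor. Then turn the crank clockwise (seen from above) until the jaw is firmly tight against the insert's edge and let go. Leave the other things on the bench where they stand.

Things in the scene. Friction and masses are not known exactly. Their poses are not given: they have to be found in the camera images.
- insert: Loose flat aluminium plate with a round glass window flush in its top, 140 (its x) x 100 (its y) x 14 mm thick, 0.3 to 0.6 kg, too wide to grip. Origin at the centre of its underside, z up. Starts flat on the stage's apron, up to 15 degrees askew, 14 to 35 mm nearer the robot than in line with the pocket.
- stage: Fixed service stage, olive deck on a dark base, x -105 to 95 mm, y -205 to 185 mm, deck top at 40 mm. Origin on the bench under the pocket's centre. Its x points away from the robot; along its y come the apron (y -205 to -52 mm, level and open), the pocket (-52 to 52) and the clamp with its crank (60 to 185).
- fence (a point): Middle of the foot of the steel fence's face, on the deck; axes as the stage's. The fence stands on the apron's far side (stage x = 70 mm), parallel to the stage's y, from stage y -205 to -45 mm, 14 mm high, 12 mm thick. An insert whose 100 mm edge lies against the fence lines up with the pocket in x and yaw. An insert pushed at it askew can wedge.
- pocket (a point): Centre of the pocket's floor, axes as the stage's. Pocket 143 (x) x 104 (y) mm with upright walls, 9 mm deep, so the seated insert (origin at this height) stands 5 mm proud of the deck.
- jaw: Sliding clamp jaw of the stage, aluminium bar 100 mm long (x), 24 mm thick, 22 mm high, riding 1 mm above the deck beyond the pocket. Origin at the lower middle of its clamping face, looking to the stage's -y; the crank moves it along -y onto the seated insert's edge (5 mm above the deck), pushing it against the pocket's apron-side wall. It starts 18 to 30 mm from that edge.
- crank (a joint): Angle of the crank about its upright axis, rad: 0 fully open, with the arm towards the stage's +y; grows clockwise seen from above, up to 7.0. The jaw advances 6 mm per rad; it is tight on a seated insert at about 5.0. Friction 0.12 N m (3 N at the knob); it stays where it is left. A clamped jaw resists at the knob with a further 0.15 N for each newton on the insert.
- crank_axis (a point): Point on the crank's axis, on top of the grey gear housing, 54 mm above the bench, axes as the stage's. The crank arm lies 2 to 10 mm above this point.
- knob_top (a point): Centre of the top of the black crank knob, a free-spinning upright round handle 21 mm in diameter and 40 mm high (its foot 66 mm, its top 106 mm above the bench), 40 mm from the crank's axis.
- objective: Bystander: steel microscope objective standing beyond the fence, 34 mm diameter, 50 mm high; origin at its foot.
- eyepiece: Bystander: black eyepiece standing on the bench in front of the stage, 38 mm diameter, 62 mm high; origin at its foot.
- slide_box: Bystander: wooden slide box, 100 x 170 x 34 mm; origin under its centre.
- oil_bottle: Bystander: small amber bottle, 38 mm diameter, 75 mm high; origin at its foot.
- dish: Bystander: shallow blue dish, 90 mm diameter, 16 mm high; origin at its foot.
- lens_case: Bystander: grey round lens case, 52 mm diameter, 45 mm high; origin at its foot.
There are look-alikes about, which are no part of the job. What is shaped like the insert but purple is not meant.

How it is judged:
By the outcome, as a careful person would: the job done as asked, in the order asked, and still so for the second after the job is handed in, with the robot touching nothing.
It also fails if it takes over 72 s, if anything falls off the work surface, if the arm or the gripper's body presses on something with over 40 N, if the wrist force passes 120 N, or if a joint passes its speed limit or range.

## Robot

A 6-joint arm with a two-finger parallel gripper is mounted at the origin on the work surface. World frame = base frame: x ahead of the robot, y to its left, z up, the work surface at z = 0. Lengths are in m, angles in degrees, forces in N, time in s.
With the tool pointing down it reaches from about 0.4 to 0.825 m from the base axis. Payload 7 kg.
Tool frame: the origin (TCP) lies midway between the tips of the shut fingers; the grasp point (between the pads) lies 19 mm behind it (robot.hold_point_z is the distance from the TCP to the grasp point, in m); z points along the fingers, y is the line along which they close (so a half turn about z gives the same grasp; the last joint's range is limited). The gripper opens to 85 mm and grips with 20 to 120 N. Pads are 22 mm wide; open, the fingers measure 114 mm over their backs; the gripper's body (76 mm by 85 mm) begins 54 mm behind the grasp point. The pads swing forward as they close: fully open they stand 13 mm farther back than shut.
Start: joints at [-59.467, 20.546, 0.682, 0, -70.136, -16.507], TCP at [0.164, -0.655, 0.231] pointing down, gripper open.
Joint ranges: [-176.03, 176.03], [-82.01, 121.73], [-58.28, 71.71], [-173.87, 95.51], [-174.79, -0.11], [-173.66, 173.66]. Speed limits (degrees/s): [136.94, 136.94, 172.46, 180, 180, 180].

## Interface

Orientations are given as a 3x3 rotation matrix whose columns are the frame's x, y, z axes.
In Python, from plant import robot gives the robot as it stands.
- The arm moves only by the shell command python3 -m jog 'ROWS' [OPENING] [FORCE]. ROWS is JSON, a list of rows, each a list of 6 numbers: the shift along the world's x, y, z in m, then the turn, a rotation vector about the world's x, y, z in units of 6 degrees (1.0 is 6 degrees). In form: [[tx, ty, tz, ax, ay, az], ...]. A call has 1 to 5 rows; each row is the pose to reach, as a shift and turn from the pose commanded when the call began; what a row does not reach only later rows make up. A row lasts 1/12 s, in which the tool goes at most 41.7 mm and 7.16 degrees, less where a joint would pass 70% of its speed; a pose out of reach is approached as far as the arm can. A call with a gripper value outside its range is refused whole. OPENING is the finger opening in m, from 0 to 0.0854, set as the call begins (- or left out, the last holds). The fingers move at their own pace and stop on an object; FORCE is the grip in N (left out, the last holds). Time passes only in rows, so rows that repeat a pose let the fingers close. It gives the time, the measured TCP pose, the force, the opening and the grip force at its end, in the units of the state.
- robot.get_state(): the state, without advancing time (a new reading comes with each control period).
- robot.read_camera(name): name is "side" or "top" or "wrist"; returns a dict with "image" (384x512x3 uint8, blue, green, red), "depth" (384x512 float32, m along the optical axis (not along the pixel's ray), 0 where there is no reading), "vertical_fov" (degrees; the focal length in pixels is half the picture's height over the tangent of half this angle, whatever the lens; pixels are square), "cx", "cy" (the principal point, pixels), "rvec" (rotation vector, rad) and "tvec" (3), from world to camera coordinates, as OpenCV has them. Camera axes: x right, y down, z forward; pixel columns grow to the right and rows downward; lengths in m; the calibration is good to about 2 mm. A picture is of the moment at which its call begins.
- robot.sign_off(): hands the job in; it is judged then, once.
The state is a dict: "clock": time; "qpos": joint angles; "joint_vel": joint speeds; "joint_efforts": joint torques, N m; "eef_pos": TCP position; "eef_rot": TCP orientation; "contact_force": force on the tool from outside, world axes, zero at the start; "wrist_torque": the same for the moment, N m; "gripper_width": finger opening in m; "gripper_force": force on a finger pad.
Only numpy, scipy, OpenCV 4.12 (cv2) and the standard library are available. Lean on these libraries where they do the work, as an engineer would, in place of code of your own. Each camera call takes 0.05 s, during which the arm holds its last target. There are 200 camera calls.

## Working session

There is one attempt and no reset: what is moved stays moved. The work goes in short steps, Python scripts to look and compute and a shell command to move; the robot and the scene stay as the last step left them, time stands still between calls to the robot, and variables do not carry over. Pictures are saved under pics/ and viewed, at most 12 in all, crops included, and the job is handed in when it is done.

```bash
ls; mkdir -p pics; cat > h.py <<'E'
import numpy as np, cv2
from plant import robot
def cam(n):
    c=robot.read_camera(n); c['R']=cv2.Rodrigues(np.array(c['rvec'],float))[0]; c['t']=np.array(c['tvec'],float).ravel()
    c['f']=c['image'].shape[0]/2/np.tan(np.radians(c['vertical_fov'])/2); return c
def ray(c,u,v,z):
    d=c['R'].T@np.array([(u-c['cx'])/c['f'],(v-c['cy'])/c['f'],1]); o=-c['R'].T@c['t']
    return o+d*(z-o[2])/d[2]
def cloud(c):
    v,u=np.mgrid[:c['depth'].shape[0],:c['depth'].shape[1]]; d=c['depth']
    p=np.stack([(u-c['cx'])/c['f']*d,(v-c['cy'])/c['f']*d,d],-1); return (p-c['t'])@c['R']
def proj(c,p):
    q=c['R']@np.array(p)+c['t']; return q[:2]/q[2]*c['f']+[c['cx'],c['cy']]
E
python3 - <<'E'
from h import *
for n in ('top','side'):
    c=cam(n); cv2.imwrite(f'pics/{n}0.png',cv2.resize(c['image'],(768,576) )); print(n,c['f'],-c['R'].T@c['t'],c['R'][2])
    np.savez(f'pics/{n}0.npz',**{k:v for k,v in c.items()})
print(robot.get_state())
E
```

```text
pics
top 372.78412387079953 [ 0.37169041 -0.09417135  1.14440465] [ 0.11435824 -0.00357812 -0.99343313]
side 458.99047770327127 [-0.08712422 -1.23836461  0.97963634] [ 0.38595854  0.72414404 -0.57153426]
{'clock': 0.1, 'qpos': array([-5.94684002e+01,  2.05867571e+01,  6.39824682e-01, -1.59903114e-02,
       -7.01347342e+01, -1.65047466e+01]), 'joint_vel': array([-0.0163951 , -0.1181219 ,  0.17623003,  0.11558129,  0.05471524,
       -0.02675906]), 'joint_efforts': array([-1.85191777e-03, -5.84764695e+01,  2.94108206e+01,  6.95449322e+00,
       -3.18073209e-03, -6.59847046e-06]), 'eef_pos': array([ 0.16344838, -0.6544868 ,  0.23047542]), 'eef_rot': array([[-9.70205225e-01, -2.42284075e-01, -4.98007334e-04],
       [-2.42284538e-01,  9.70204283e-01,  1.36105576e-03],
       [ 1.53406713e-04,  1.44116289e-03, -9.99998950e-01]]), 'contact_force': array([ 0.99493731, -0.64384342, -0.2128685 ]), 'wrist_torque': array([-0.05744926,  0.04407474,  0.03440648]), 'gripper_force': 0.0, 'gripper_width': 0.08559049194872621}
```

View pics/top0.png

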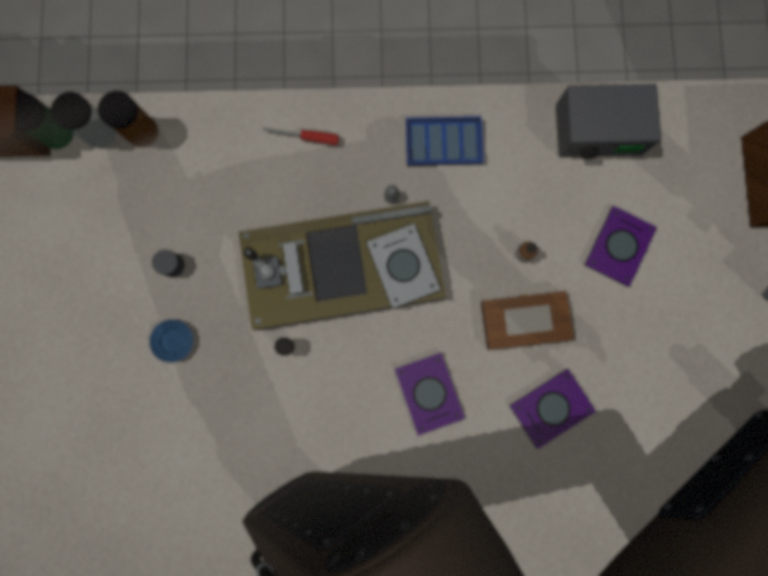

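View pics/side0.png

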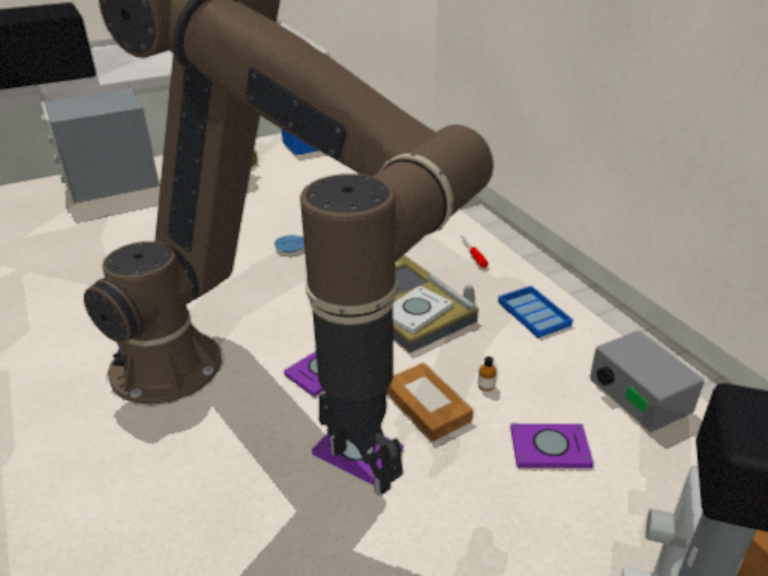

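The top view (1.5x scale) shows the stage around (345,265). From left to right it has the knob (250,253), gear housing (265,270), jaw (292,268), dark pocket (335,262) and the white insert (403,265). The fence runs along the top edge and the objective is at (391,193). The side view is mostly blocked by the arm.

```bash
cat > meas.py <<'E'
from h import *
def rect(c,m,z,name,pr=True):
    m=cv2.morphologyEx(m.astype(np.uint8),cv2.MORPH_OPEN,np.ones((3,3)))
    n,l,s,_=cv2.connectedComponentsWithStats(m); i=1+s[1:,4].argmax(); k=max(cv2.findContours((l==i).astype(np.uint8),0,1)[0],key=len)[:,0]
    k=cv2.convexHull(k)[:,0]
    P=np.array([ray(c,u,v,z)[:2] for u,v in k],np.float32)
    r=cv2.minAreaRect(P*1000); 
    if pr: print(name,s[i,4],np.round(r[0],1),np.round(r[1],1),round(r[2],2))
    return r
if __name__=='__main__':
    c=dict(np.load('pics/top0.npz')); h=cv2.cvtColor(c['image'],cv2.COLOR_BGR2HSV); H,S,V=h[...,0],h[...,1],h[...,2]
    roi=np.zeros(H.shape,bool); roi[128:222,155:305]=1
    for (u,v) in ((170,210),(268,165),(225,180),(195,180),(167,169),(275,150)): print((u,v),h[v,u],np.round(cloud(c)[v,u],3))
    ol=roi&(H>18)&(H<40)&(S>90)
    cv2.imwrite('pics/m.png',np.hstack([ol,roi&(S<60)&(V>120),roi&(V<75)&(S<80)])[128:222].astype(np.uint8)*255)
    rect(c,ol,.04,'stage')
    rect(c,roi&(S<60)&(V>110)&(np.arange(512)[None]>240)&(np.arange(384)[:,None]>147),.054,'insert')
    m=roi&(V<85)&(S<80)&(np.arange(512)[None]>204)&(np.arange(512)[None]<245)
    rect(c,m,.031,'pocket floor')
E
python3 meas.py
```

```text
(170, 210) [24 92 83] [0.458 0.169 0.039]
(268, 165) [100   8 101] [ 0.583 -0.125  0.055]
(225, 180) [105  10  52] [0.545 0.005 0.034]
(195, 180) [ 80   6 122] [0.542 0.09  0.064]
(167, 169) [45 13 40] [0.569 0.162 0.107]
(275, 150) [ 30   7 106] [ 0.629 -0.147  0.053]
stage 742 [484.2 134.4] [186.1  93.4] 57.55
insert 1432 [ 525.9 -137.5] [184.6 220.2] 87.8
pocket floor 1732 [571.8   6.1] [118.9 174.2] 89.54
```

```bash
python3 - <<'E'
import cv2,numpy as np
c=dict(np.load('pics/top0.npz'))
cv2.imwrite('pics/crop.png',cv2.resize(c['image'][120:230,150:310],(800,550),interpolation=cv2.INTER_CUBIC))
E
```

```text
(no output)
```

View pics/crop.png

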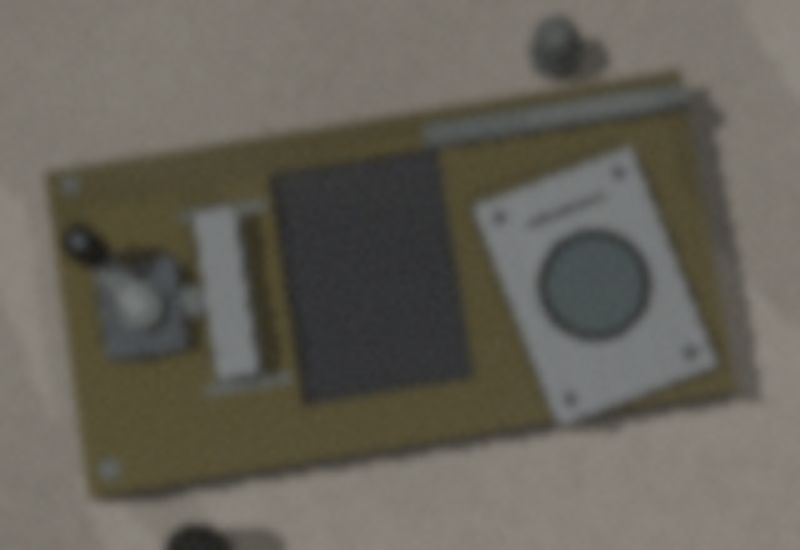

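The crop (5x, offset 150,120) shows these features:
- **Pocket opening corners:** (275,177), (437,152), (470,375), (305,402)
- **Insert top corners:** (473,205), (632,147), (717,362), (560,425)
- **Deck corners:** (48,173), (92,495), (683,73)
- **Knob and crank:** knob at (85,243), crank hub at (138,303)

```bash
python3 - <<'E'
from h import *
c=dict(np.load('pics/top0.npz'))
def R(pts,z): return np.array([ray(c,150+(u-2)/5,120+(v-2)/5,z)*1000 for u,v in pts])[:,:2]
def info(n,P):
    print(n,'ctr',P.mean(0).round(1),'edges',[ (np.linalg.norm(P[i-1]-P[i]).round(1), np.degrees(np.arctan2(*(P[i]-P[i-1])[::-1])).round(2)) for i in range(len(P))])
info('deck',R([(92,495),(48,173),(683,73)],40)); print(R([(92,495),(48,173),(683,73)],40))
info('pocket',R([(275,177),(437,152),(470,375),(305,402)],40))
info('insert',R([(473,205),(632,147),(717,362),(560,425)],54)); print(R([(473,205),(632,147),(717,362),(560,425)],54).round(0))
info('fence',R([(423,145),(695,103)],54)); print(R([(423,145),(695,103)],54))
info('jaw',R([(193,210),(237,205),(260,375),(216,380)],63))
print('knob',R([(85,240)],106),'hub',R([(138,303)],64))
E
```

```text
deck ctr [-6953.3 -5678.6] edges [(np.float64(15314.1), np.float64(-55.36)), (np.float64(6925.3), np.float64(-172.05)), (np.float64(13681.6), np.float64(97.76))]
[[ -1765.2409607   -9559.22119997]
 [ -8624.04439851 -10516.48402193]
 [-10470.52061498   3039.97985973]]
pocket ctr [-6245.6 -3673.5] edges [(np.float64(4853.4), np.float64(-173.01)), (np.float64(3479.1), np.float64(97.55)), (np.float64(4829.1), np.float64(7.22)), (np.float64(3499.4), np.float64(-82.05))]
insert ctr [-8232.1  1450.3] edges [(np.float64(6841.5), np.float64(-159.94)), (np.float64(4901.9), np.float64(108.98)), (np.float64(6711.4), np.float64(19.5)), (np.float64(4835.6), np.float64(-69.49))]
[[-10623.  -2014.]
 [-12217.   2621.]
 [ -5891.   4862.]
 [ -4197.    333.]]
fence ctr [-12950.5    531. ] edges [(np.float64(7983.7), np.float64(-82.44)), (np.float64(7983.7), np.float64(97.56))]
[[-12425.08912525  -3426.12492941]
 [-13475.81286547   4488.14182641]]
jaw ctr [ -9727.2 -10674.3] edges [(np.float64(5839.5), np.float64(-172.61)), (np.float64(1490.9), np.float64(95.2)), (np.float64(5840.9), np.float64(7.24)), (np.float64(1475.4), np.float64(-84.87))]
knob [[-19952.68650571 -26085.09220254]] hub [[ -9587.05837473 -13860.46557411]]
```

z was in mm while ray expects metres; rerun in metres.

```bash
python3 - <<'E'
from h import *
c=dict(np.load('pics/top0.npz'))
def R(pts,z): return np.array([ray(c,150+(u-2)/5,120+(v-2)/5,z/1000)*1000 for u,v in pts])[:,:2]
def info(n,P):
    print(n,'ctr',P.mean(0).round(1),'edges',[ (np.linalg.norm(P[i-1]-P[i]).round(1), np.degrees(np.arctan2(*(P[i]-P[i-1])[::-1])).round(2)) for i in range(len(P))])
print(R([(92,495),(48,173),(683,73)],40)); info('deck',R([(92,495),(48,173),(683,73)],40))
info('pocket',R([(275,177),(437,152),(470,375),(305,402)],40))
info('insert',R([(473,205),(632,147),(717,362),(560,425)],54)); print(R([(473,205),(632,147),(717,362),(560,425)],54).round(0))
info('fence',R([(423,145),(695,103)],54)); print(R([(423,145),(695,103)],54))
info('jaw',R([(193,210),(237,205),(260,375),(216,380)],63))
print('knob',R([(85,240)],106),'hub',R([(138,303)],64))
E
```

```text
[[ 432.4290776   174.85670538]
 [ 627.37897803  202.06528389]
 [ 679.86194504 -183.2542996 ]]
deck ctr [579.9  64.6] edges [(np.float64(435.3), np.float64(124.64)), (np.float64(196.8), np.float64(7.95)), (np.float64(388.9), np.float64(-82.24))]
pocket ctr [559.8   7.6] edges [(np.float64(137.9), np.float64(6.99)), (np.float64(98.9), np.float64(-82.45)), (np.float64(137.3), np.float64(-172.78)), (np.float64(99.5), np.float64(97.95))]
insert ctr [ 549.2 -126. ] edges [(np.float64(141.1), np.float64(20.06)), (np.float64(101.1), np.float64(-71.02)), (np.float64(138.5), np.float64(-160.5)), (np.float64(99.8), np.float64(110.51))]
[[ 599.  -55.]
 [ 631. -150.]
 [ 501. -196.]
 [ 466. -103.]]
fence ctr [ 646.5 -107.1] edges [(np.float64(164.7), np.float64(97.56)), (np.float64(164.7), np.float64(-82.44))]
[[ 635.68645558  -25.4335397 ]
 [ 657.36276156 -188.70392298]]
jaw ctr [548.2  90.8] edges [(np.float64(102.1), np.float64(7.39)), (np.float64(26.1), np.float64(-84.8)), (np.float64(102.1), np.float64(-172.76)), (np.float64(25.8), np.float64(95.13))]
knob [[572.96653543 163.22162449]] hub [[542.86815009 142.45306677]]
```

Stage: origin about (560, 7) mm, yaw about 7.6°. The deck corners and the pocket agree on this, and the sizes match to within 5 mm. In stage axes the insert is at (-28, -130) mm and about +12.5° askew.

Next I'll push its near edge squarely to the fence with both fingertips.

```bash
python3 -m jog '[[0.02,0.035,0,0,0,-0.5],[0.04,0.07,0,0,0,-1.07],[0.06,0.105,0,0,0,-1.07],[0.08,0.14,0,0,0,-1.07],[0.1,0.175,0,0,0,-1.07]]' 0.05 40
python3 -m jog '[[0.02,0.035,0,0,0,0],[0.04,0.07,0,0,0,0],[0.06,0.105,0,0,0,0],[0.08,0.14,0,0,0,0],[0.1,0.175,0,0,0,0]]'
python3 -m jog '[[0.02,0.035,0,0,0,0],[0.04,0.07,-0.01,0,0,0],[0.06,0.105,-0.02,0,0,0],[0.08,0.14,-0.04,0,0,0],[0.084,0.159,-0.06,0,0,0]]'
python3 - <<'E'
from h import *
s=robot.get_state();print(s['eef_pos'],s['eef_rot'][:,1],s['gripper_width'])
c=cam('wrist');cv2.imwrite('pics/w1.png',c['image']);np.savez('pics/w1.npz',**c);print(c['f'],-c['R'].T@c['t'],c['R'][2])
E
```

```text
clock: 0.52
eef_pos: [0.2638, -0.4781, 0.2308]
eef_rot: [[-0.991, -0.132, -0.0], [-0.132, 0.991, 0.001], [0.0, 0.001, -1.0]]
contact_force: [1.3, 0.2, -0.3]
gripper_width: 0.0498
gripper_force: 0.0
clock: 0.93
eef_pos: [0.3638, -0.303, 0.2312]
eef_rot: [[-0.991, -0.132, 0.0], [-0.132, 0.991, 0.0], [-0.0, 0.0, -1.0]]
contact_force: [1.6, -0.7, -0.0]
gripper_width: 0.05
gripper_force: 0.0
clock: 1.35
eef_pos: [0.4502, -0.1432, 0.1716]
eef_rot: [[-0.991, -0.134, 0.003], [-0.134, 0.991, 0.0], [-0.003, -0.0, -1.0]]
contact_force: [1.1, -0.4, 0.4]
gripper_width: 0.0499
gripper_force: 0.0
[ 0.45023113 -0.14317909  0.17163646] [-1.34284701e-01  9.90942702e-01 -4.23954289e-04] 0.049874541386094574
272.6240792810378 [ 0.37014248 -0.1531473   0.31462953] [ 0.3093001   0.04063854 -0.95009576]
```

View pics/w1.png

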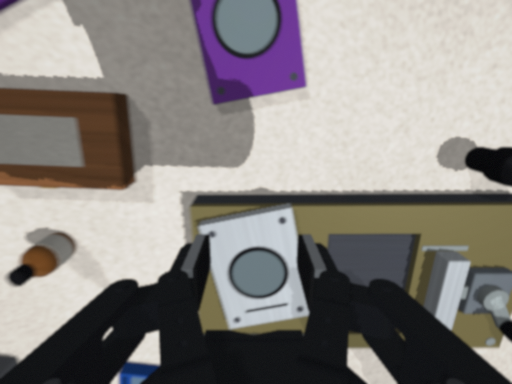

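The wrist view shows the insert's near-edge corners at about (200,222) and (293,206), the deck's near edge at v≈205, and the pocket at u 328–418. I'll compute these quickly and descend to push height.

```bash
python3 - <<'E'
from h import *
c=dict(np.load('pics/w1.npz'));h=cv2.cvtColor(c['image'],cv2.COLOR_BGR2HSV)
E=np.array
def st(p): d=p[:2]*1000-E([559.8,7]);a=np.radians(7.6);return np.round([d@[np.cos(a),np.sin(a)],d@[-np.sin(a),np.cos(a)]],1)
for n,u,v,z in (('ins',200,222,.054),('ins',293,206,.054),('ins',308,315,.054),('ins',230,328,.054),('pock',328,235,.04),('pock',418,235,.04)): print(n,st(ray(c,u,v,z)))
for u in (320,360,400,440,480):
    col=h[150:240,u]; k=np.where((col[:,1]>80)&(abs(col[:,0].astype(int)-25)<10)&(col[:,2]>70))[0]; print('edge',u,150+k[:1],st(ray(c,u,150+k[0],.04)))
E
python3 -m jog '[[0,0,-0.03,0,0,0],[0,0,-0.06,0,0,0],[0,0,-0.09,0,0,0],[0,0,-0.12,0,0,0],[0,0,-0.13,0,0,0]]'
```

```text
ins [ -90.6 -189.4]
ins [-108.6  -93.1]
ins [ 29.1 -69. ]
ins [  48.7 -161.6]
pock [-68.6 -50.2]
pock [-68.8  50.3]
edge 320 [205] [-104.4  -62. ]
edge 360 [205] [-104.5  -18.9]
edge 400 [204] [-105.7   23.9]
edge 440 [204] [-105.8   66.9]
edge 480 [204] [-105.8  109.9]
clock: 1.82
eef_pos: [0.4447, -0.1459, 0.0375]
eef_rot: [[-0.991, -0.132, -0.006], [-0.132, 0.991, 0.0], [0.006, 0.001, -1.0]]
contact_force: [-0.4, 0.2, -0.1]
gripper_width: 0.0499
gripper_force: 0.0
```

```bash
python3 -m jog '[[0.004,0.001,0,0,0,0],[0.006,0.001,0,0,0,0],[0.006,0.001,0,0,0,0]]'
python3 -m jog '[[0.005,0.0007,0,0,0,0],[0.010,0.0013,0,0,0,0],[0.0139,0.0019,0,0,0,0],[0.0178,0.0024,0,0,0,0],[0.0208,0.0028,0,0,0,0]]'
python3 - <<'E'
from h import *
c=cam('wrist');cv2.imwrite('pics/w2.png',c['image']);print(robot.get_state()['eef_pos'])
E
```

```text
clock: 2.07
eef_pos: [0.4551, -0.1449, 0.0422]
eef_rot: [[-0.991, -0.133, 0.002], [-0.133, 0.991, -0.0], [-0.002, -0.0, -1.0]]
contact_force: [0.1, -0.8, 1.0]
gripper_width: 0.0504
gripper_force: 0.0
clock: 2.48
eef_pos: [0.4742, -0.1421, 0.0415]
eef_rot: [[-0.991, -0.132, -0.001], [-0.132, 0.991, 0.0], [0.001, 0.0, -1.0]]
contact_force: [-3.6, -0.2, 2.1]
gripper_width: 0.0499
gripper_force: 1.8
[ 0.4749204  -0.14198739  0.04142566]
```

View pics/w2.png

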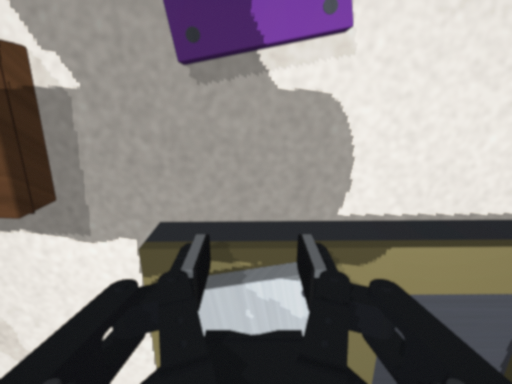

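Contact: the right finger is on the insert's near edge, which runs from (205,275) to (300,262) between the fingers and is still askew. I'll keep pushing.

```bash
python3 -m jog '[[0.003,0.0004,0,0,0,0],[0.006,0.0008,0,0,0,0],[0.009,0.0012,0,0,0,0],[0.012,0.0016,0,0,0,0],[0.012,0.0016,0,0,0,0]]'
python3 - <<'E'
from h import *
c=cam('top');cv2.imwrite('pics/t2.png',cv2.resize(c['image'][120:230,150:310],(800,550),interpolation=cv2.INTER_CUBIC))
c=cam('wrist');cv2.imwrite('pics/w3.png',c['image']);np.savez('pics/w3.npz',**c)
g=cv2.cvtColor(c['image'],cv2.COLOR_BGR2HSV)
for u in range(215,300,10):
    col=g[235:340,u]; k=np.where((col[:,1]<45)&(col[:,2]>130))[0]; print(u,235+k[0] if len(k) else None,end=' ')
E
```

```text
clock: 2.95
eef_pos: [0.4874, -0.1404, 0.0413]
eef_rot: [[-0.991, -0.133, 0.001], [-0.133, 0.991, -0.0], [-0.001, -0.0, -1.0]]
contact_force: [-1.4, 0.4, 0.5]
gripper_width: 0.05
gripper_force: 0.6
215 284 225 283 235 282 245 280 255 279 265 278 275 277 285 276 295 275
```

```bash
python3 -m jog '[[0.0015,0.0002,0,0,0,0],[0.003,0.0004,0,0,0,0],[0.0045,0.0006,0,0,0,0],[0.006,0.0008,0,0,0,0],[0.006,0.0008,0,0,0,0]]'
python3 - <<'E'
from h import *
c=cam('wrist');np.savez('pics/w3.npz',**c);cv2.imwrite('pics/w3.png',c['image'])
g=cv2.cvtColor(c['image'],cv2.COLOR_BGR2HSV)
for u in range(215,300,10):
    col=g[235:340,u]; k=np.where((col[:,1]<45)&(col[:,2]>130))[0]; print(u,235+k[0] if len(k) else None,end=' ')
E
```

```text
clock: 3.47
eef_pos: [0.492, -0.1397, 0.0412]
eef_rot: [[-0.991, -0.132, -0.001], [-0.132, 0.991, -0.0], [0.001, 0.0, -1.0]]
contact_force: [-5.2, 0.8, 3.2]
gripper_width: 0.05
gripper_force: 2.2
215 283 225 282 235 281 245 279 255 278 265 278 275 277 285 276 295 275
```

```bash
python3 - <<'E'
from h import *
c=cam('top');a=cv2.resize(c['image'][120:230,150:310],(560,385),interpolation=cv2.INTER_CUBIC)
c=cam('side');b=cv2.resize(c['image'][150:260,220:350],(455,385),interpolation=cv2.INTER_CUBIC)[:, -240:]
cv2.imwrite('pics/t3.png',np.hstack([a,b]))
E
```

```text
(no output)
```

View pics/t3.png

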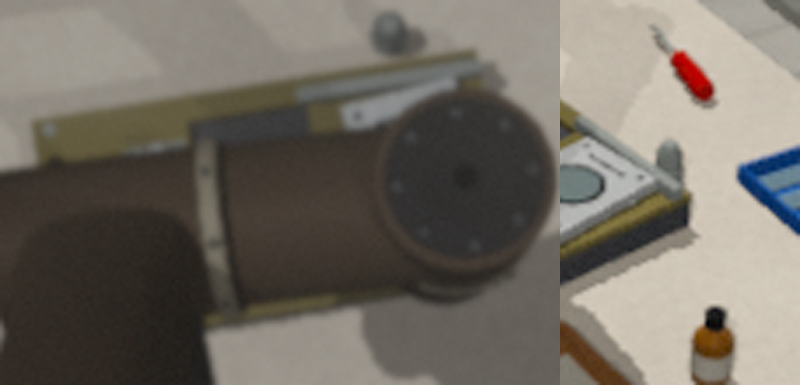

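The insert's far corner on the -y side touches the fence and the plate is about 6° askew. The finger is on the other side of that corner, so pushing further rotates it towards square.

```bash
python3 -m jog '[[0.001,0.0001,0,0,0,0],[0.002,0.0003,0,0,0,0],[0.003,0.0004,0,0,0,0],[0.004,0.0005,0,0,0,0],[0.004,0.0005,0,0,0,0]]'
cat > ed.py <<'E'
from h import *
c=cam('wrist');np.savez('pics/w3.npz',**c);cv2.imwrite('pics/w3.png',c['image'])
g=cv2.cvtColor(c['image'],cv2.COLOR_BGR2HSV);P=[]
for u in range(210,300,4):
    col=g[235:340,u]; k=np.where((col[:,1]<45)&(col[:,2]>130))[0]
    if len(k): P.append(ray(c,u,235+k[0],.054)[:2]*1000)
P=np.array(P);a=np.radians(7.6);d=P-[559.8,7];X=d@[np.cos(a),np.sin(a)];Y=d@[-np.sin(a),np.cos(a)]
p=np.polyfit(Y,X,1);print('edge x at y=-130',np.polyval(p,-130).round(1),'skew(insert yaw rel stage)',-np.degrees(p[0]).round(2))
E
python3 ed.py
```

```text
clock: 4.03
eef_pos: [0.4925, -0.1396, 0.0406]
eef_rot: [[-0.991, -0.132, -0.007], [-0.132, 0.991, -0.0], [0.007, 0.001, -1.0]]
contact_force: [-13.3, 1.5, 8.1]
gripper_width: 0.05
gripper_force: 6.3
edge x at y=-130 -73.1 skew(insert yaw rel stage) 5.58
```

It's wedged (13 N, 5.6°), so I'll back off. Pushing the -y edge in +y will hit its -x end first, which turns the plate clockwise. I'll square it that way and then reseat it on the fence.

```bash
python3 -m jog '[[-0.015,-0.002,0,0,0,0],[-0.03,-0.004,0.01,0,0,0],[-0.03,-0.004,0.04,0,0,0],[-0.03,-0.004,0.07,0,0,0],[-0.03,-0.004,0.09,0,0,0]]' 0.07
python3 ed.py; python3 -c "
from plant import robot;s=robot.get_state();print(s['qpos'],s['eef_pos'])"
```

```text
clock: 4.5
eef_pos: [0.4686, -0.1433, 0.1344]
eef_rot: [[-0.991, -0.133, 0.005], [-0.133, 0.991, -0.0], [-0.005, -0.001, -1.0]]
contact_force: [1.4, 0.6, 0.0]
gripper_width: 0.0698
gripper_force: 0.0
edge x at y=-130 -73.1 skew(insert yaw rel stage) 5.97
[  6.08800133   7.86917759 -29.9290487    0.13742673 -51.60463054
 -88.49023075] [ 0.4707255  -0.14338668  0.13768697]
```

```bash
python3 -m jog '[[0.009,-0.006,0,0,0,1.15],[0.018,-0.012,0,0,0,2.3],[0.027,-0.018,0,0,0,3.45],[0.036,-0.024,0,0,0,4.6],[0.045,-0.03,0,0,0,5.75]]'
python3 -m jog '[[0.009,-0.006,0,0,0,1.15],[0.018,-0.012,0,0,0,2.3],[0.027,-0.018,0,0,0,3.45],[0.036,-0.024,0,0,0,4.6],[0.045,-0.03,0,0,0,5.75]]'
python3 -m jog '[[0.008,-0.001,0,0,0,1.15],[0.016,-0.002,0,0,0,2.3],[0.022,-0.003,0,0,0,3.5],[0.022,-0.003,0,0,0,3.5],[0.022,-0.003,0,0,0,3.5]]'
cat > st.py <<'E'
from h import *
a=np.radians(7.6);EX=np.array([np.cos(a),np.sin(a)]);EY=np.array([-np.sin(a),np.cos(a)]);O=np.array([559.8,7])
def st(p): d=np.array(p)[...,:2]*1000-O; return np.stack([d@EX,d@EY],-1)
def show():
    s=robot.get_state();print('TCP stage',st(s['eef_pos']).round(1),'z',(s['eef_pos'][2]*1000).round(1),'tooly deg',np.degrees(np.arctan2(s['eef_rot'][1,1],s['eef_rot'][0,1])).round(2),'F',s['contact_force'].round(1),s['clock'])
if __name__=='__main__':
    show(); c=cam('wrist');cv2.imwrite('pics/w4.png',c['image']);np.savez('pics/w4.npz',**c)
E
python3 st.py
```

```text
clock: 4.97
eef_pos: [0.5133, -0.1735, 0.1317]
eef_rot: [[-0.738, -0.675, 0.003], [-0.675, 0.738, -0.0], [-0.002, -0.002, -1.0]]
contact_force: [0.1, -0.2, -0.5]
gripper_width: 0.0701
gripper_force: 0.0
clock: 5.38
eef_pos: [0.5582, -0.2036, 0.1314]
eef_rot: [[-0.226, -0.974, 0.003], [-0.974, 0.226, -0.0], [-0.0, -0.003, -1.0]]
contact_force: [1.2, -0.5, 0.7]
gripper_width: 0.0701
gripper_force: 0.0
clock: 5.8
eef_pos: [0.5792, -0.2062, 0.1311]
eef_rot: [[0.128, -0.992, 0.001], [-0.992, -0.128, -0.0], [0.0, -0.001, -1.0]]
contact_force: [-0.9, 0.1, 0.2]
gripper_width: 0.0703
gripper_force: 0.0
TCP stage [  -9.  -213.9] z 131.1 tooly deg -172.62 F [-0.9  0.1  0.2] 5.8
```

View pics/w4.png

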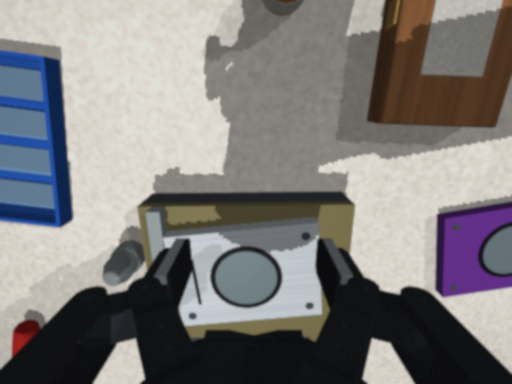

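The view shows the fence at the left. The insert's -y edge runs from (165,237) to (320,218), with the fingers ahead of it at u≈180 and u≈330. I'll descend.

```bash
python3 -m jog '[[0,0,-0.03,0,0,0],[0,0,-0.06,0,0,0],[0,0,-0.085,0,0,0],[0,0,-0.097,0,0,0],[0,0,-0.097,0,0,0]]'
python3 -m jog '[[-0.0008,0.006,0,0,0,0],[-0.0016,0.012,0,0,0,0],[-0.002,0.015,0,0,0,0],[-0.0024,0.018,0,0,0,0],[-0.0028,0.021,0,0,0,0]]'
cat > ey.py <<'E'
from st import *
show(); c=cam('wrist');g=cv2.cvtColor(c['image'],cv2.COLOR_BGR2HSV);P=[]
cv2.imwrite('pics/w5.png',c['image'])
for u in range(205,300,4):
    col=g[215:330,u]; k=np.where((col[:,1]<45)&(col[:,2]>100))[0]
    if len(k): P.append(ray(c,u,215+k[0],.054))
P=st(np.array(P));p=np.polyfit(P[:,0],P[:,1],1);r=P[:,1]-np.polyval(p,P[:,0]);print('edge y at x=0',np.polyval(p,0).round(1),'yaw',np.degrees(p[0]).round(2),'res',r.std().round(2))
E
python3 ey.py
```

```text
clock: 6.27
eef_pos: [0.5771, -0.2064, 0.0324]
eef_rot: [[0.13, -0.991, -0.003], [-0.991, -0.13, -0.0], [-0.0, 0.003, -1.0]]
contact_force: [-0.2, -0.5, -0.0]
gripper_width: 0.07
gripper_force: 0.0
clock: 6.68
eef_pos: [0.5759, -0.1849, 0.0355]
eef_rot: [[0.133, -0.991, 0.001], [-0.991, -0.133, -0.0], [0.001, -0.001, -1.0]]
contact_force: [-1.0, -3.9, 2.1]
gripper_width: 0.0694
gripper_force: 1.5
TCP stage [  -9.4 -192.4] z 35.5 tooly deg -172.37 F [-1.  -3.9  2.1] 6.6833
edge y at x=0 -185.3 yaw -11.28 res 1.98
```

```bash
python3 -m jog '[[-0.0004,0.003,0.001,0,0,0],[-0.0008,0.006,0.001,0,0,0],[-0.0012,0.009,0.001,0,0,0],[-0.0016,0.012,0.001,0,0,0],[-0.0016,0.012,0.001,0,0,0]]'
python3 ey.py
```

```text
clock: 7.15
eef_pos: [0.5744, -0.1727, 0.0356]
eef_rot: [[0.133, -0.991, 0.001], [-0.991, -0.133, 0.0], [0.0, -0.001, -1.0]]
contact_force: [-0.1, -1.6, 1.4]
gripper_width: 0.07
gripper_force: 0.7
TCP stage [  -9.3 -180.1] z 35.6 tooly deg -172.38 F [-0.1 -1.6  1.4] 7.15
edge y at x=0 -174.5 yaw -12.85 res 1.77
```

View pics/w5.png

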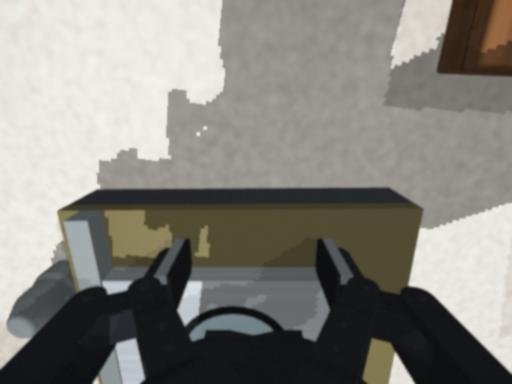

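The insert's -y edge is now horizontal at v≈266, parallel to the deck edge, and its left end (u≈105) is close to the fence. I'll measure the gap and the yaw.

```bash
cat > gap.py <<'E'
from st import *
im=cv2.imread('pics/w5.png');g=cv2.cvtColor(im,cv2.COLOR_BGR2HSV)
c=cam('wrist');g=cv2.cvtColor(c['image'],cv2.COLOR_BGR2HSV)
for v in (275,285,): print(v,[tuple(int(q) for q in x) for x in g[v,92:122:2]])
E=[]
for u in range(205,310,4):
    k=np.where(g[235:300,u,1]<60)[0]; E.append(ray(c,u,235+k[0],.054))
P=st(np.array(E));p=np.polyfit(P[:,0],P[:,1],1);print('y0',p[1].round(1),'yaw',np.degrees(p[0]).round(2),'res',(P[:,1]-np.polyval(p,P[:,0])).std().round(2))
for u in (95,100,105,110): print(u,st(ray(c,u,285,.054)).round(1))
E
python3 gap.py
```

```text
275 [(95, 16, 173), (96, 15, 174), (96, 15, 171), (94, 15, 132), (95, 18, 83), (96, 16, 78), (95, 19, 80), (100, 17, 89), (103, 18, 97), (105, 16, 97), (100, 16, 96), (103, 18, 97), (105, 16, 97), (107, 18, 97), (105, 16, 97)]
285 [(97, 16, 144), (93, 17, 135), (94, 16, 130), (94, 16, 126), (94, 18, 102), (100, 16, 147), (103, 15, 198), (104, 16, 206), (103, 15, 206), (102, 16, 206), (104, 16, 207), (104, 16, 207), (103, 17, 207), (105, 17, 207), (103, 17, 208)]
y0 -177.1 yaw -0.03 res 0.0
95 [  75.2 -165.3]
100 [  72.5 -165.3]
105 [  69.8 -165.3]
110 [  67.1 -165.3]
```

The insert is square (−0.03°), with a 1–2 mm gap to the fence. I'll push on in +y with a slight +x drift, which should carry it onto the fence.

```bash
python3 -m jog '[[0,0.005,0,0,0,0],[0,0.010,0,0,0,0],[0,0.015,0,0,0,0],[-0.0003,0.020,0,0,0,0],[-0.0003,0.0252,0,0,0,0]]'
python3 gap.py; python3 -c "
from st import *; show()"
```

```text
clock: 7.67
eef_pos: [0.5719, -0.1486, 0.0348]
eef_rot: [[0.132, -0.991, -0.003], [-0.991, -0.132, -0.001], [0.0, 0.004, -1.0]]
contact_force: [-3.5, -6.3, 2.5]
gripper_width: 0.0701
gripper_force: 2.9
275 [(95, 16, 174), (95, 16, 175), (98, 16, 175), (97, 15, 154), (95, 16, 93), (100, 19, 80), (96, 17, 76), (100, 20, 78), (103, 20, 89), (105, 16, 97), (103, 18, 98), (103, 18, 97), (105, 16, 97), (100, 16, 97), (103, 18, 97)]
285 [(96, 17, 151), (96, 18, 142), (97, 17, 132), (97, 18, 131), (94, 17, 119), (100, 18, 127), (105, 16, 194), (103, 17, 207), (102, 16, 207), (104, 16, 207), (104, 16, 207), (104, 16, 207), (105, 17, 208), (104, 16, 207), (105, 17, 207)]
y0 -152.7 yaw 0.29 res 0.22
95 [  75.5 -141.8]
100 [  72.8 -141.8]
105 [  70.1 -141.8]
110 [  67.5 -141.8]
TCP stage [  -8.2 -154.9] z 34.8 tooly deg -172.4 F [-2.3 -2.4  0.9] 7.7167
```

The lateral force shows the insert has reached the fence. I'll continue straight along the stage's y.

```bash
python3 -m jog '[[-0.0007,0.005,0,0,0,0],[-0.0013,0.010,0,0,0,0],[-0.002,0.015,0,0,0,0],[-0.0026,0.020,0,0,0,0],[-0.0033,0.025,0,0,0,0]]'
python3 -m jog '[[-0.0007,0.005,0,0,0,0],[-0.0013,0.010,0,0,0,0],[-0.002,0.015,0,0,0,0],[-0.0026,0.020,0,0,0,0],[-0.0033,0.025,0,0,0,0]]'
python3 gap.py; python3 -c "
from st import *; show()"
```

```text
clock: 8.13
eef_pos: [0.5691, -0.1233, 0.0348]
eef_rot: [[0.132, -0.991, -0.002], [-0.991, -0.132, -0.0], [0.0, 0.003, -1.0]]
contact_force: [-2.0, -5.5, 1.3]
gripper_width: 0.0703
gripper_force: 2.4
clock: 8.55
eef_pos: [0.5657, -0.0984, 0.0348]
eef_rot: [[0.132, -0.991, -0.003], [-0.991, -0.132, -0.001], [0.0, 0.003, -1.0]]
contact_force: [-3.2, -6.9, 2.5]
gripper_width: 0.07
gripper_force: 2.7
275 [(93, 14, 176), (98, 17, 178), (98, 17, 179), (95, 16, 177), (95, 18, 157), (95, 16, 94), (96, 16, 81), (102, 16, 79), (100, 19, 79), (105, 16, 93), (105, 16, 98), (103, 18, 98), (103, 18, 99), (105, 16, 98), (103, 18, 99)]
285 [(96, 17, 148), (96, 18, 142), (96, 19, 136), (96, 19, 135), (93, 18, 138), (97, 17, 133), (102, 16, 159), (104, 16, 207), (105, 17, 209), (105, 17, 210), (106, 16, 210), (105, 17, 210), (104, 16, 210), (105, 17, 210), (104, 18, 211)]
y0 -102.1 yaw -0.15 res 0.11
95 [ 76.1 -91.2]
100 [ 73.5 -91.2]
105 [ 70.8 -91.2]
110 [ 68.1 -91.2]
TCP stage [  -7.6 -104.4] z 34.9 tooly deg -172.41 F [-0.4  0.7  0.2] 8.6
```

```bash
python3 -m jog '[[-0.0007,0.005,0,0,0,0],[-0.0013,0.010,0,0,0,0],[-0.002,0.015,0,0,0,0],[-0.0026,0.020,0,0,0,0],[-0.0033,0.025,0,0,0,0]]'
python3 -m jog '[[-0.0004,0.003,0,0,0,0],[-0.0008,0.006,0,0,0,0],[-0.0012,0.009,0,0,0,0],[-0.0016,0.012,0,0,0,0],[-0.0016,0.012,0,0,0,0]]'
python3 ey.py
```

```text
clock: 9.02
eef_pos: [0.5638, -0.0724, 0.0352]
eef_rot: [[0.132, -0.991, -0.0], [-0.991, -0.132, 0.0], [-0.0, 0.0, -1.0]]
contact_force: [-0.8, -1.9, -1.0]
gripper_width: 0.0701
gripper_force: 0.8
clock: 9.43
eef_pos: [0.5622, -0.0604, 0.0354]
eef_rot: [[0.133, -0.991, 0.0], [-0.991, -0.133, 0.0], [-0.0, -0.0, -1.0]]
contact_force: [-0.6, -0.5, 0.4]
gripper_width: 0.0701
gripper_force: 0.0
TCP stage [ -6.5 -67.1] z 35.4 tooly deg -172.37 F [-0.6 -0.5  0.4] 9.4333
edge y at x=0 -61.9 yaw -9.04 res 1.74
```

View pics/w5.png

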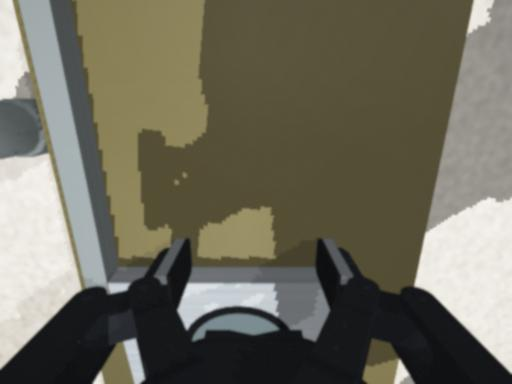

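The insert's edge is still at deck level just ahead of the fingers, against the fence. I'll push the last few mm slowly.

```bash
python3 -m jog '[[-0.0002,0.0015,0,0,0,0],[-0.0004,0.003,0,0,0,0],[-0.0006,0.0045,0,0,0,0],[-0.0007,0.0055,0,0,0,0],[-0.0007,0.0055,0,0,0,0]]'
python3 ey.py
python3 - <<'E'
from st import *
c=cam('wrist')
p=cloud(c);s=st(p);z=p[...,2]*1000
for y in range(-60,-34,2):
    m=(abs(s[...,1]-y)<1)&(abs(s[...,0])<20)&(c['depth']>0)&(z<70); print(y,m.sum(),np.median(z[m]).round(1) if m.any() else None,end=' | ')
E
```

```text
clock: 9.9
eef_pos: [0.5614, -0.0553, 0.0353]
eef_rot: [[0.132, -0.991, -0.0], [-0.991, -0.132, 0.0], [-0.0, 0.0, -1.0]]
contact_force: [0.7, -0.4, -0.3]
gripper_width: 0.0699
gripper_force: 0.4
TCP stage [ -6.7 -62. ] z 35.3 tooly deg -172.39 F [ 0.7 -0.4 -0.3] 9.9
edge y at x=0 -57.5 yaw -8.71 res 1.68
-60 224 40.7 | -58 209 40.8 | -56 207 40.6 | -54 208 40.7 | -52 226 40.7 | -50 1136 48.2 | -48 269 54.3 | -46 222 54.2 | -44 263 53.9 | -42 212 53.8 | -40 203 53.7 | -38 198 53.5 | -36 193 53.3 |
```

Depth shows the trailing edge at y≈-50.5 and z=54, tilted with the leading end down, so it's nearly in. A couple more mm.

```bash
cat > dp.py <<'E'
from st import *
show()
c=cam('wrist');p=cloud(c);s=st(p);z=p[...,2]*1000
for y in range(-60,-34,2):
    m=(abs(s[...,1]-y)<1)&(abs(s[...,0])<20)&(c['depth']>0)&(z<70); print(y,np.median(z[m]).round(1) if m.any() else None,end=' | ')
E
python3 -m jog '[[-0.0001,0.001,0,0,0,0],[-0.0003,0.002,0,0,0,0],[-0.0003,0.002,0,0,0,0]]' 
python3 dp.py
```

```text
clock: 10.25
eef_pos: [0.5613, -0.0533, 0.0354]
eef_rot: [[0.132, -0.991, 0.0], [-0.991, -0.132, 0.0], [-0.0, -0.0, -1.0]]
contact_force: [-0.3, -1.1, 0.5]
gripper_width: 0.0697
gripper_force: 0.4
TCP stage [ -6.5 -60. ] z 35.4 tooly deg -172.39 F [-0.3 -1.1  0.5] 10.25
-60 40.6 | -58 40.7 | -56 40.7 | -54 40.7 | -52 40.7 | -50 42.1 | -48 44.8 | -46 45.7 | -44 45.7 | -42 45.7 | -40 45.6 | -38 45.7 | -36 45.7 |
```

It dropped in: the insert's top is level at 5 mm above the deck. I'll back off, lift, and look at the seated insert and the crank.

```bash
python3 -m jog '[[0.001,-0.008,0.001,0,0,0],[0.001,-0.008,0.03,0,0,0],[0.001,-0.008,0.07,0,0,0],[0.001,-0.008,0.11,0,0,0],[0.0,0,0.15,0,0,0]]'
python3 -m jog '[[-0.005,0.0375,0.01,0,0,0],[-0.01,0.075,0.02,0,0,0],[-0.0133,0.1,0.02,0,0,0],[-0.0133,0.1,0.02,0,0,0]]'
cat > look.py <<'E'
from st import *
show(); c=cam('wrist');cv2.imwrite('pics/w6.png',c['image']);np.savez('pics/w6.npz',**c)
p=cloud(c);s=st(p);z=p[...,2]*1000;ok=(c['depth']>0)
m=ok&(abs(s[...,0])<60)&(s[...,1]>-45)&(s[...,1]<35)&(z<52)&(z>30)
A=np.c_[s[m],np.ones(m.sum())];q=np.linalg.lstsq(A,z[m],rcond=None)[0];r=z[m]-A@q;print('insert plane deg',np.degrees(q[:2]).round(2),'z0',q[2].round(1),'n',m.sum(),'rms',r.std().round(2))
dk=ok&(abs(s[...,0]+90)<8)&(abs(s[...,1])<50);print('deck',np.median(z[dk]).round(1))
k=ok&(z>99)&(z<112)&(s[...,1]>70)&(s[...,1]<210)&(abs(s[...,0])<80)
print('knob',k.sum(),s[k].mean(0).round(1) if k.any() else None,(s[k].max(0)-s[k].min(0)).round(1) if k.any() else None)
j=ok&(z>59)&(z<66)&(abs(s[...,0])<60)&(s[...,1]>55)&(s[...,1]<110)
if j.any(): print('jaw top y range',np.percentile(s[j][:,1],[1,50,99]).round(1),'x',np.percentile(s[j][:,0],[1,99]).round(1))
E
python3 look.py
```

```text
clock: 10.72
eef_pos: [0.5608, -0.0547, 0.187]
eef_rot: [[0.132, -0.991, -0.001], [-0.991, -0.132, -0.0], [0.0, 0.001, -1.0]]
contact_force: [1.6, 0.7, -0.3]
gripper_width: 0.0698
gripper_force: 0.0
clock: 11.05
eef_pos: [0.5481, 0.0498, 0.2067]
eef_rot: [[0.135, -0.991, 0.003], [-0.991, -0.135, 0.002], [-0.001, -0.003, -1.0]]
contact_force: [-0.8, 0.6, -0.9]
gripper_width: 0.0701
gripper_force: 0.0
TCP stage [-5.9 43.9] z 206.7 tooly deg -172.24 F [-0.8  0.6 -0.9] 11.05
insert plane deg [0.  0.2] z0 46.2 n 8207 rms 0.84
deck 40.9
knob 279 [ 33.3 154.3] [20.6 19.1]
jaw top y range [73.  83.9 96.2] x [-48.9  48.7]
```

View pics/w6.png

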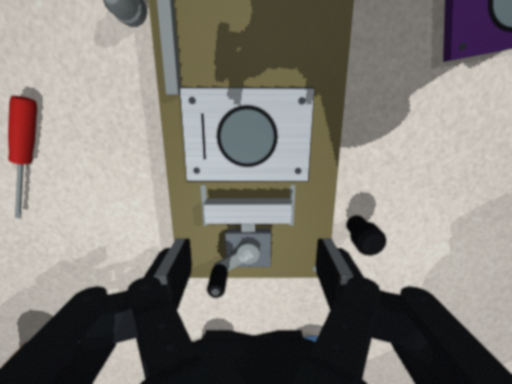

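The insert sits square and flat in the pocket. The jaw is at v≈200–225, the hub at (247,256) and the knob top at (213,290). I'll get the hub from depth.

```bash
python3 - <<'E'
from st import *
c=dict(np.load('pics/w6.npz'));p=cloud(c);s=st(p);z=p[...,2]*1000
for u,v in ((247,252),(247,256),(250,258),(240,262),(232,270),(247,265)): print((u,v),s[v,u].round(1),z[v,u].round(1))
# grey housing top z~54
k=(abs(z-54.9)<1.5)&(abs(s[...,0])<40)&(s[...,1]>100)&(s[...,1]<170);print(k.sum(),s[k].min(0).round(1),s[k].max(0).round(1))
h=(z>65)&(z<90)&(abs(s[...,0])<14)&(s[...,1]>110)&(s[...,1]<150);print('hub',h.sum(),s[h].mean(0).round(1),np.percentile(z[h],[5,50,99]) if h.any() else '')
E
```

```text
(247, 252) [  0.8 132.7] 65.3
(247, 256) [  0.8 138.3] 64.9
(250, 258) [ -2.8 141. ] 64.9
(240, 262) [  9.2 146.1] 65.7
(232, 270) [ 21.4 174.4] 40.2
(247, 265) [  1.2 157.5] 54.5
913 [-28.  111.1] [ 27.7 161. ]
hub 127 [  1.7 136.7] [65.04734829 65.30727524 66.17905365]
```

```bash
python3 -m jog '[[0.008,0.038,0,0,0,0],[0.016,0.076,-0.01,0,0,0],[0.025,0.118,-0.03,0,0,0],[0.025,0.118,-0.06,0,0,0],[0.025,0.118,-0.06,0,0,0]]' 0.06 60
python3 -m jog '[[0,0,0,0,0,0]]'
python3 -c "
from st import *; show(); print(robot.get_state()['eef_pos'])"
```

```text
clock: 11.52
eef_pos: [0.5704, 0.1645, 0.1391]
eef_rot: [[0.133, -0.991, -0.008], [-0.991, -0.133, -0.003], [0.002, 0.008, -1.0]]
contact_force: [-1.3, -0.6, -1.8]
gripper_width: 0.0596
gripper_force: 0.0
clock: 11.6
eef_pos: [0.5719, 0.1633, 0.1434]
eef_rot: [[0.133, -0.991, -0.004], [-0.991, -0.133, -0.003], [0.002, 0.004, -1.0]]
contact_force: [0.2, -0.0, 1.7]
gripper_width: 0.0601
gripper_force: 0.0
TCP stage [ 32.7 153.4] z 143.4 tooly deg -172.37 F [ 0.2 -0.   1.7] 11.6
[0.57192078 0.16333685 0.14339677]
```

```bash
python3 -m jog '[[0.001,0.001,-0.02,0,0,0],[0.001,0.001,-0.04,0,0,0],[0.001,0.001,-0.06,0,0,0],[0.001,0.001,-0.072,0,0,0],[0.001,0.001,-0.073,0,0,0]]'
python3 -m jog '[[0,0,0,0,0,0],[0,0,0,0,0,0],[0,0,0,0,0,0],[0,0,0,0,0,0]]' 0.0 60
python3 -c "
from st import *; show()
c=cam('wrist');cv2.imwrite('pics/w7.png',c['image'])"
```

```text
clock: 12.02
eef_pos: [0.5735, 0.1636, 0.0716]
eef_rot: [[0.131, -0.991, -0.002], [-0.991, -0.131, -0.001], [0.001, 0.002, -1.0]]
contact_force: [-0.4, -1.1, 0.3]
gripper_width: 0.0601
gripper_force: 0.0
clock: 12.35
eef_pos: [0.5745, 0.1654, 0.0742]
eef_rot: [[0.132, -0.991, 0.002], [-0.991, -0.132, 0.001], [-0.0, -0.002, -1.0]]
contact_force: [-3.7, -1.2, 6.2]
gripper_width: 0.0195
gripper_force: 58.3
TCP stage [ 35.5 155.1] z 74.2 tooly deg -172.39 F [-3.7 -1.2  6.2] 12.35
```

View pics/w7.png

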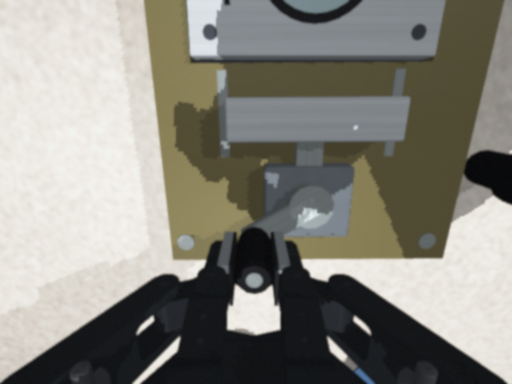

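The knob is gripped at (255,255), width 19.5 mm. The measured TCP is 39.9 mm from the axis, which matches the 40 mm given. I'll compute the arc shifts for each call.

```bash
python3 - <<'E'
from st import *
th=61.4
f=lambda t:40*(np.sin(np.radians(t))*EX+np.cos(np.radians(t))*EY)/1000
for n in range(7):
    print(th,[list((f(th+8*i)-f(th)).round(4)) for i in range(1,6)]); th+=40
E
```

```text
61.4 [[np.float64(0.003), np.float64(-0.0047)], [np.float64(0.0053), np.float64(-0.0098)], [np.float64(0.0068), np.float64(-0.0152)], [np.float64(0.0076), np.float64(-0.0207)], [np.float64(0.0076), np.float64(-0.0263)]]
101.4 [[np.float64(-0.0008), np.float64(-0.0055)], [np.float64(-0.0023), np.float64(-0.0109)], [np.float64(-0.0045), np.float64(-0.016)], [np.float64(-0.0075), np.float64(-0.0207)], [np.float64(-0.011), np.float64(-0.025)]]
141.4 [[np.float64(-0.0041), np.float64(-0.0037)], [np.float64(-0.0087), np.float64(-0.0069)], [np.float64(-0.0138), np.float64(-0.0093)], [np.float64(-0.0191), np.float64(-0.0111)], [np.float64(-0.0246), np.float64(-0.0121)]]
181.4 [[np.float64(-0.0056), np.float64(-0.0002)], [np.float64(-0.0111), np.float64(0.0003)], [np.float64(-0.0165), np.float64(0.0017)], [np.float64(-0.0217), np.float64(0.0038)], [np.float64(-0.0266), np.float64(0.0065)]]
221.4 [[np.float64(-0.0044), np.float64(0.0034)], [np.float64(-0.0083), np.float64(0.0074)], [np.float64(-0.0116), np.float64(0.0119)], [np.float64(-0.0142), np.float64(0.0168)], [np.float64(-0.0162), np.float64(0.0221)]]
261.4 [[np.float64(-0.0012), np.float64(0.0055)], [np.float64(-0.0016), np.float64(0.011)], [np.float64(-0.0012), np.float64(0.0166)], [np.float64(-0.0001), np.float64(0.0221)], [np.float64(0.0018), np.float64(0.0273)]]
301.4 [[np.float64(0.0026), np.float64(0.0049)], [np.float64(0.0059), np.float64(0.0095)], [np.float64(0.0097), np.float64(0.0135)], [np.float64(0.0141), np.float64(0.0169)], [np.float64(0.0189), np.float64(0.0197)]]
```

```bash
python3 -m jog '[[0.003,-0.0047,0.002,0,0,0],[0.0053,-0.0098,0.002,0,0,0],[0.0068,-0.0152,0.002,0,0,0],[0.0076,-0.0207,0.002,0,0,0],[0.0076,-0.0263,0.002,0,0,0]]'
python3 -c "
from st import *; show()"
```

```text
clock: 12.82
eef_pos: [0.583, 0.1404, 0.0747]
eef_rot: [[0.133, -0.991, 0.003], [-0.991, -0.133, 0.002], [-0.002, -0.003, -1.0]]
contact_force: [4.6, 3.7, -7.9]
gripper_width: 0.0194
gripper_force: 60.4
TCP stage [ 40.7 129.1] z 74.7 tooly deg -172.38 F [ 4.6  3.7 -7.9] 12.8167
```

```bash
python3 -m jog '[[-0.0008,-0.0055,0,0,0,0],[-0.0023,-0.0109,0,0,0,0],[-0.0045,-0.016,0,0,0,0],[-0.0075,-0.0207,0,0,0,0],[-0.011,-0.025,0,0,0,0]]'
python3 -m jog '[[-0.0041,-0.0037,0,0,0,0],[-0.0087,-0.0069,0,0,0,0],[-0.0138,-0.0093,0,0,0,0],[-0.0191,-0.0111,0,0,0,0],[-0.0246,-0.0121,0,0,0,0]]'
python3 -c "
from st import *; show()"
```

```text
clock: 13.23
eef_pos: [0.5732, 0.1145, 0.0749]
eef_rot: [[0.133, -0.991, 0.005], [-0.991, -0.133, 0.002], [-0.001, -0.005, -1.0]]
contact_force: [10.3, -2.2, -10.5]
gripper_width: 0.0196
gripper_force: 59.9
clock: 13.65
eef_pos: [0.5469, 0.1008, 0.0747]
eef_rot: [[0.132, -0.991, 0.002], [-0.991, -0.132, -0.001], [0.001, -0.001, -1.0]]
contact_force: [5.1, -5.5, -5.5]
gripper_width: 0.0195
gripper_force: 60.5
TCP stage [-0.4 94.7] z 74.7 tooly deg -172.4 F [ 5.1 -5.5 -5.5] 13.65
```

```bash
python3 -m jog '[[-0.0056,-0.0002,-0.001,0,0,0],[-0.0111,0.0003,-0.001,0,0,0],[-0.0165,0.0017,-0.001,0,0,0],[-0.0217,0.0038,-0.001,0,0,0],[-0.0266,0.0065,-0.001,0,0,0]]'
python3 -m jog '[[-0.0044,0.0034,0,0,0,0],[-0.0083,0.0074,0,0,0,0],[-0.0116,0.0119,0,0,0,0],[-0.0142,0.0168,0,0,0,0],[-0.0162,0.0221,0,0,0,0]]'
python3 -c "
from st import *; show()"
```

```text
clock: 14.07
eef_pos: [0.52, 0.1078, 0.0745]
eef_rot: [[0.132, -0.991, 0.002], [-0.991, -0.132, -0.0], [0.001, -0.002, -1.0]]
contact_force: [2.6, -4.9, 0.8]
gripper_width: 0.0195
gripper_force: 61.3
clock: 14.48
eef_pos: [0.504, 0.1314, 0.0743]
eef_rot: [[0.133, -0.991, 0.002], [-0.991, -0.133, 0.001], [-0.0, -0.002, -1.0]]
contact_force: [4.5, -3.5, 5.2]
gripper_width: 0.0192
gripper_force: 61.8
TCP stage [-38.8 130.7] z 74.3 tooly deg -172.37 F [ 4.5 -3.5  5.2] 14.4833
```

```bash
python3 -m jog '[[-0.0007,0.0028,0,0,0,0],[-0.0012,0.0055,0,0,0,0],[-0.0015,0.0083,0,0,0,0],[-0.0016,0.011,0,0,0,0],[-0.0015,0.0138,0,0,0,0]]'
cat > tang.py <<'E'
from st import *
F=np.mean([ (cam('side'),robot.get_state()['contact_force'])[1] for _ in range(3)],0); s=robot.get_state();d=st(s['eef_pos'])-[0.5,136];t=np.arctan2(d[0],d[1]);f=np.array([F[:2]@EX,F[:2]@EY])
print('angle',np.degrees(t)%360,t%(2*np.pi),'r',np.hypot(*d).round(1),'tangential',(f@[np.cos(t),-np.sin(t)]).round(2),'radial',(f@[np.sin(t),np.cos(t)]).round(2),'z',F[2].round(1))
E
python3 tang.py
```

```text
clock: 14.9
eef_pos: [0.5032, 0.1455, 0.0743]
eef_rot: [[0.133, -0.991, 0.003], [-0.991, -0.133, 0.001], [-0.0, -0.003, -1.0]]
contact_force: [6.0, -5.7, 4.7]
gripper_width: 0.0193
gripper_force: 61.7
angle 283.40763455902777 4.946396348343902 r 39.2 tangential -2.35 radial -4.87 z 5.2
```

```bash
python3 -m jog '[[0.0001,0.0014,0,0,0,0],[0.0002,0.0028,0,0,0,0],[0.0004,0.0042,0,0,0,0],[0.0007,0.0056,0,0,0,0],[0.0007,0.0056,0,0,0,0]]'
python3 tang.py
```

```text
clock: 15.47
eef_pos: [0.5037, 0.149, 0.0742]
eef_rot: [[0.134, -0.991, 0.002], [-0.991, -0.134, -0.002], [0.003, -0.001, -1.0]]
contact_force: [8.7, -13.6, 6.2]
gripper_width: 0.0192
gripper_force: 62.0
angle 288.0810595378666 5.027963001569586 r 39.3 tangential -11.67 radial -11.44 z 6.3
```

It's tight at about 5.03 rad, with 11.7 N at the knob. I'll push slightly further for a firm clamp.

```bash
python3 -m jog '[[0.0003,0.0012,0,0,0,0],[0.0006,0.0024,0,0,0,0],[0.0009,0.0034,0,0,0,0],[0.0009,0.0034,0,0,0,0]]'
python3 tang.py
```

```text
clock: 15.95
eef_pos: [0.5039, 0.1505, 0.0741]
eef_rot: [[0.133, -0.991, -0.0], [-0.991, -0.133, -0.005], [0.005, 0.001, -1.0]]
contact_force: [10.2, -22.3, 8.4]
gripper_width: 0.0189
gripper_force: 62.2
angle 290.2042372236972 5.065019442792204 r 39.4 tangential -19.07 radial -14.37 z 9.0
```

```bash
python3 -m jog '[[0,0,0,0,0,0],[0,0,0,0,0,0],[0,0,0,0,0,0],[0,0,0,0,0,0]]' 0.06
python3 -m jog '[[0,0,0.02,0,0,0],[0,0,0.05,0,0,0],[0,0,0.09,0,0,0],[0,0,0.13,0,0,0],[0.01,-0.035,0.15,0,0,0]]'
python3 -m jog '[[0.01,-0.038,0,0,0,0],[0.01,-0.07,0,0,0,0],[0.01,-0.07,0,0,0,0]]'
sed -i 's/w6/w8/' look.py; python3 look.py
```

```text
clock: 16.43
eef_pos: [0.5028, 0.1541, 0.0731]
eef_rot: [[0.133, -0.991, -0.001], [-0.991, -0.133, 0.0], [-0.0, 0.0, -1.0]]
contact_force: [-0.6, -0.3, -0.3]
gripper_width: 0.0602
gripper_force: 0.0
clock: 16.85
eef_pos: [0.5145, 0.1227, 0.2284]
eef_rot: [[0.138, -0.99, 0.006], [-0.99, -0.138, 0.003], [-0.003, -0.006, -1.0]]
contact_force: [1.3, 0.6, 0.3]
gripper_width: 0.0599
gripper_force: 0.0
clock: 17.1
eef_pos: [0.5227, 0.0455, 0.2236]
eef_rot: [[0.13, -0.991, -0.0], [-0.991, -0.13, 0.0], [-0.0, 0.0, -1.0]]
contact_force: [-0.7, 0.8, -0.1]
gripper_width: 0.0597
gripper_force: 0.0
TCP stage [-31.7  43. ] z 223.6 tooly deg -172.52 F [-0.7  0.8 -0.1] 17.1
insert plane deg [-0.01  0.19] z0 46.2 n 7363 rms 0.86
deck 298.4
knob 257 [-38.4 145.3] [19.3 18.1]
jaw top y range [55.3 64.  73.1] x [-48.6  48.8]
```

View pics/w8.png

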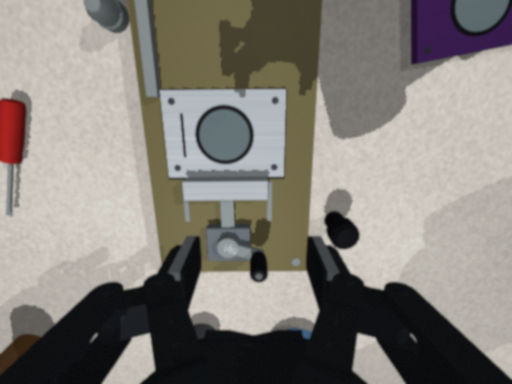

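The jaw is against the insert's edge (v≈180), the knob is now at (258,265) and the bystanders haven't moved. My jaw window was cut off at y=55, so I'll recheck the jaw position.

```bash
python3 - <<'E'
from st import *
for n in ('w6','w8'):
    c=dict(np.load(f'pics/{n}.npz'));p=cloud(c);s=st(p);z=p[...,2]*1000
    j=(z>61)&(z<66)&(abs(s[...,0])<40)&(s[...,1]>35)&(s[...,1]<105);print(n,'jaw',np.percentile(s[j][:,1],[1,50,99]).round(1))
    i=(abs(z-46)<1.5)&(abs(s[...,0])<55)&(abs(s[...,1])<60);print('insert',np.percentile(s[i],[.5,99.5],0).round(1).tolist())
    k=(z>101)&(z<110)&(s[...,1]>70)&(abs(s[...,0])<80)&(s[...,1]<210);d=s[k].mean(0)-[.7,136];print('crank',np.arctan2(*d)%(2*np.pi),np.hypot(*d))
E
```

```text
w6 jaw [49.5 60.6 73.1]
insert [[-54.5, -49.8], [54.5, 49.5]]
crank 4.955119599452062 40.25857508467805Traceback (most recent call last):
  File "<stdin>", line 3, in <module>
    fid = stack.enter_context(open(os.fspath(file), "rb"))
                              ~~~~^^^^^^^^^^^^^^^^^^^^^^^
FileNotFoundError: [Errno 2] No such file or directory: 'pics/w8.npz'
```

The jaw face moved 23.5 mm, from 73 to 49.5, so it's on the insert's edge. To confirm it's still tight after release, I'll push the knob once more with closed fingertips from behind.

```bash
python3 -m jog '[[-0.008,0.035,-0.02,0,0,0],[-0.016,0.0705,-0.05,0,0,0],[-0.016,0.0705,-0.09,0,0,0],[-0.016,0.0705,-0.13,0,0,0],[-0.016,0.0705,-0.147,0,0,0]]' 0.0
python3 -m jog '[[0,0,0,0,0,0],[-0.0003,0.002,0,0,0,0],[-0.0006,0.004,0,0,0,0],[-0.0008,0.006,0,0,0,0]]'
python3 -c "
from st import *; show()"
```

```text
clock: 17.57
eef_pos: [0.504, 0.1196, 0.0715]
eef_rot: [[0.134, -0.991, -0.005], [-0.991, -0.134, -0.002], [0.001, 0.006, -1.0]]
contact_force: [-0.6, -0.0, -0.7]
gripper_width: 0.0011
gripper_force: 0.0
clock: 17.9
eef_pos: [0.5075, 0.1262, 0.0782]
eef_rot: [[0.133, -0.991, 0.003], [-0.991, -0.133, 0.002], [-0.001, -0.003, -1.0]]
contact_force: [0.6, 0.3, 0.9]
gripper_width: 0.0001
gripper_force: 0.0
TCP stage [-36.  125.1] z 78.2 tooly deg -172.37 F [0.6 0.3 0.9] 17.9
```

```bash
for i in 1 2 3; do python3 -m jog '[[-0.0001,0.0007,0,0,0,0],[-0.0002,0.0014,0,0,0,0],[-0.0002,0.0014,0,0,0,0]]' | grep -E "pos|force: \["; done
```

```text
eef_pos: [0.5067, 0.1266, 0.0774]
contact_force: [0.0, -0.1, 0.4]
eef_pos: [0.5061, 0.127, 0.0769]
contact_force: [1.2, -5.9, 4.3]
eef_pos: [0.5056, 0.1276, 0.0768]
contact_force: [1.2, -8.9, 6.7]
```

```bash
for i in 1 2 3 4; do python3 -m jog '[[-0.0001,0.0007,0,0,0,0],[-0.0002,0.0014,0,0,0,0],[-0.0002,0.0014,0,0,0,0]]' | grep -E "pos|force: \["; done
```

```text
eef_pos: [0.505, 0.1283, 0.0768]
contact_force: [1.2, -12.3, 9.5]
eef_pos: [0.5046, 0.129, 0.0768]
contact_force: [1.4, -15.5, 9.8]
eef_pos: [0.5042, 0.1296, 0.0768]
contact_force: [2.4, -18.9, 9.5]
eef_pos: [0.5039, 0.1303, 0.0768]
contact_force: [2.6, -22.9, 10.9]
```

The knob resists rigidly up to 23 N, so the clamp is holding firm. I'll back off, lift clear and make a final check.

```bash
python3 -m jog '[[0.001,-0.01,0,0,0,0],[0.002,-0.02,0.005,0,0,0],[0.002,-0.02,0.04,0,0,0],[0.002,-0.02,0.08,0,0,0],[0.002,-0.02,0.12,0,0,0]]' 0.06
python3 -m jog '[[0.005,-0.03,0.02,0,0,0],[0.01,-0.06,0.03,0,0,0],[0.01,-0.07,0.03,0,0,0],[0.01,-0.07,0.03,0,0,0]]'
python3 - <<'E'
from st import *
show();c=cam('wrist');p=cloud(c);s=st(p);z=p[...,2]*1000
j=(z>61)&(z<66)&(abs(s[...,0])<40)&(s[...,1]>35)&(s[...,1]<105);print('jaw',np.percentile(s[j][:,1],[1,50,99]).round(1))
i=(abs(z-46)<2)&(abs(s[...,0])<75)&(abs(s[...,1])<60);print('insert',np.percentile(s[i],[.5,99.5],0).round(1).tolist())
A=np.c_[s[i],np.ones(i.sum())];print('tilt',np.degrees(np.linalg.lstsq(A,z[i],rcond=None)[0][:2]).round(2))
k=(z>101)&(z<110)&(s[...,1]>70)&(abs(s[...,0])<80)&(s[...,1]<210);d=s[k].mean(0)-[.7,136];print('crank',np.arctan2(*d)%(2*np.pi),np.hypot(*d))
E
```

```text
clock: 20.07
eef_pos: [0.5064, 0.1143, 0.1976]
eef_rot: [[0.132, -0.991, -0.001], [-0.991, -0.132, -0.0], [0.0, 0.001, -1.0]]
contact_force: [2.1, 1.3, -0.0]
gripper_width: 0.0595
gripper_force: 0.0
clock: 20.4
eef_pos: [0.5171, 0.0433, 0.2273]
eef_rot: [[0.13, -0.992, 0.002], [-0.992, -0.13, 0.001], [-0.001, -0.002, -1.0]]
contact_force: [-0.3, -0.2, -1.0]
gripper_width: 0.0596
gripper_force: 0.0
TCP stage [-37.5  41.6] z 227.3 tooly deg -172.53 F [-0.3 -0.2 -1. ] 20.4
jaw [49.5 60.5 73.1]
insert [[-68.5, -50.1], [69.9, 49.3]]
tilt [-0.02 -0.02]
crank 4.956865223467075 40.25170060041165
```

```bash
python3 -c "
from plant import robot; print(robot.sign_off())"
```

```text
the job is handed in; nothing more can be done
None
```

The insert is seated flat and square in the pocket, and the jaw is firmly tight on its edge with the crank at about 4.96 rad. After I let go, a 23 N push on the knob didn't move it. I handed the job in after about 20 s of robot time; the verdict was not shown.

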